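# Sort plunger cartridges by how far the plunger goes in

## Task

A stray bearing ball has got into one of the two plunger cartridges in the grey rack. Lift each cartridge out by its black knob, stand it on the rubber pad and push its plunger in there, and only there, until it stops; then take hold of it afresh and stand it upright in a tray: green if the plunger went fully home, red if it stopped half way. Leave the plungers as pushed, and leave the micrometer, bush and collet where they lie.

Things in the scene. Friction and masses are not known exactly. Their poses are not given: they have to be found in the camera images.
- cartridge_a: Loose aluminium plunger cartridge, a square block 40 x 40 x 65 mm high with a blue band near its foot, about 0.2 kg, starting upright in one pocket of the grey rack. Origin: centre of its underside; z up, x and y square to its sides. Its closed bore holds the plunger; in ONE of the two cartridges (you cannot see which, and it differs from run to run) a stray bearing ball lies in the bore and blocks the plunger half way.
- plunger_a (a joint): Slide of the plunger of cartridge_a, in m pushed in: 0 = fully pulled out, 0.026 = fully home. No spring: it stays where it is left and needs about 4 N to move (10 to 15 N is a firm push to the stop). Free cartridge: goes home to 0.026. Blocked cartridge: stops hard at about 0.014 against the ball. Starts nearly out (0 to 0.003). It is captive: the cartridge can be lifted by the knob.
- knob_a (a point): Centre of the flat top face of the black knob of plunger_a. Knob: cylinder 19 mm in diameter, 13 mm high, on a 10 mm stem. Fully out its top is 27.5 mm above the top of the cartridge body; fully home it lies in a 23 mm square recess and is only 1.5 mm proud, too little to hold, so the cartridge must then be held by the sides of its body (push the knob with shut fingers).
- cartridge_b: Loose aluminium plunger cartridge, a square block 40 x 40 x 65 mm high with a blue band near its foot, about 0.2 kg, starting upright in one pocket of the grey rack. Origin: centre of its underside; z up, x and y square to its sides. Its closed bore holds the plunger; in ONE of the two cartridges (you cannot see which, and it differs from run to run) a stray bearing ball lies in the bore and blocks the plunger half way.
- plunger_b (a joint): Slide of the plunger of cartridge_b, in m pushed in: 0 = fully pulled out, 0.026 = fully home. No spring: it stays where it is left and needs about 4 N to move (10 to 15 N is a firm push to the stop). Free cartridge: goes home to 0.026. Blocked cartridge: stops hard at about 0.014 against the ball. Starts nearly out (0 to 0.003). It is captive: the cartridge can be lifted by the knob.
- knob_b (a point): Centre of the flat top face of the black knob of plunger_b. Knob: cylinder 19 mm in diameter, 13 mm high, on a 10 mm stem. Fully out its top is 27.5 mm above the top of the cartridge body; fully home it lies in a 23 mm square recess and is only 1.5 mm proud, too little to hold, so the cartridge must then be held by the sides of its body (push the knob with shut fingers).
- rack: Fixed grey block 66 (x) x 150 (y) x 70 mm high with two square pockets 48 x 48 mm, 65 mm deep, centred at y = +42 and -42 mm. Origin: centre of its underside. A cartridge in a pocket is flush with the rack's top, so only its knob can be held; it must be lifted 70 mm to come clear.
- pad: Fixed black rubber pad with an aluminium edge, 80 (x) x 130 (y) mm, 5 mm thick: the place for pushing plungers; room for two cartridges side by side along y. Origin: centre of its underside.
- green_tray: Fixed green open tray 92 x 92 mm, wall 4 mm thick and 15 mm high, floor 4 mm thick; for the cartridge whose plunger goes fully home. Origin: centre of its underside.
- red_tray: Fixed red open tray, same size as the green one; for the cartridge whose plunger stops half way. Origin: centre of its underside. The two trays swap places.
- micrometer: Bystander: loose micrometer lying flat, 42 x 129 x 16 mm, near the cart's front edge. Origin: about the centre of its underside.
- brass_bush: Bystander: loose brass flanged bush, 34 mm in diameter, 36 mm high, behind the pad. Origin: centre of its underside.
- collet: Bystander: loose steel spring collet, 26 mm in diameter, 34 mm high, behind the pad. Origin: centre of its underside.
Things that resemble listed ones, but are neither listed nor needed, are in the scene too. What is shaped like the cartridge_b but brown is not meant.

How it is judged:
By the outcome, as a careful person would: the job done as asked, in the order asked, and still so for the second after the job is handed in, with the robot touching nothing.
It also fails if it takes over 69 s, if anything falls off the work surface, if the arm or the gripper's body presses on something with over 40 N, if the wrist force passes 120 N, or if a joint passes its speed limit or range.

## Robot

A 7-joint arm with a two-finger parallel gripper is mounted at the origin on a cart in front of the work surface, level with it; the furniture and walls round the work are solid. World frame = base frame: x ahead of the robot, y to its left, z up, the work surface at z = 0. Lengths are in mm, angles in rad, forces in N, time in s.
With the tool pointing down it reaches from about 425 to 950 mm from the base axis. Payload 4.7 kg.
Tool frame: the origin (TCP) lies at the very end of the fingers, on their centre line; the grasp point (between the pads) lies 19 mm behind it; x points along the fingers, y is the direction in which the jaws open and shut, and the axes are right-handed (so a half turn about x gives the same grasp; the last joint's range is limited). The gripper opens to 85 mm and grips with 20 to 120 N. Pads are 22 mm wide; open, the fingers measure 114 mm over their backs; the gripper's body (76 mm by 85 mm) begins 54 mm behind the grasp point. The pads swing forward as they close: fully open they stand 13 mm farther back than shut.
Start: joints at [1.112, 0.469, -0.049, 1.532, 0.024, 1.141, -0.082], TCP at [281.312, -613.606, 231.335] pointing down, gripper open.
Joint ranges: [-2.59, 2.59], [-0.33, 1.99], [-1.39, 1.29], [0.1, 2.45], [-1.04, 4.18], [0.21, 1.99], [-2.66, 2.66]. Speed limits (rad/s): [2.57, 2.57, 3.14, 3.14, 3.14, 3.14, 3.14].

## Interface

Orientations are given as a unit quaternion [x, y, z, w].
In Python, from bench import bot gives the robot as it stands. The module is installed in compiled form; this text tells all that it offers.
- The arm moves only by the tool move_arm, never from a script. Its arguments are lists of equal length, an entry for each row: "dp": the shift along the tool's x, y, z in mm, a list of three; "rot": the turn, a rotation vector about the tool's x, y, z in rad, a list of three; "claw": the finger opening in mm, from 0 to 85.4. A call has 1 to 8 rows; each row is the pose to reach, as a shift and turn from the pose commanded when the call began, along the tool's axes at that moment; what a row does not reach only later rows make up. A row lasts 1/10 s, in which the tool goes at most 50 mm and 8.59 degrees, less where a joint would pass 70% of its speed; a pose out of reach is approached as far as the arm can. A call with a gripper value outside its range is refused whole. The fingers move at their own pace and stop on an object; "force" is the grip in N (left out, the last holds). Time passes only in rows, so rows that repeat a pose let the fingers close. It gives the time, the measured TCP pose, the force and the opening at its end, in the units of the state.
- bot.read_state(): the state, without advancing time (a new reading comes with each control period).
- bot.grab_frame(name): name is "scene" or "side" or "wrist"; returns a dict with "pixels" (384x512x3 uint8, blue, green, red), "fx", "fy", "cx", "cy" (pixels), "k1" (the pictures are not rectified: a ray, as slopes to the right and down, at radius r is drawn at 1 + k1 r^2 times it, then the intrinsics apply), "R" (3x3) and "t" (3): a world point X has camera coordinates R X + t; the wrist camera has in their place "hand_eye" (4x4, takes a point from camera to tool coordinates, whose origin is the TCP and whose axes are the tool frame's). Camera axes: x right, y down, z forward; pixel columns grow to the right and rows downward; lengths in mm; the calibration is good to about 2 mm. A picture is of the moment at which its call begins: read the wrist's pose just before it. There is no depth.
- bot.hand_in(): hands the job in, once; it reports no verdict.
Trained networks look in a picture, given as the dict that the camera call returned (one of the last four; its "shot" number tells which), for a name from the list of things; names that differ only in an ending like _2 or _b are one class to them, and where a whole thing is asked for, a point or a joint stands for the part that bears it (a point fixed in the world has none). Each returns a list of dicts, best first, with "score" (0 to 1); they miss things now and then, are a little off and sometimes report something else, mostly with a low value. They report only what shows in the picture. A call takes as long as a camera call. They do not tell look-alikes from the thing itself.
- bot.cut_out(picture, name): "region" (384x512 bool, what is visible of it) and "position" ([column, row] in pixels, amid what is visible of it).
The state is a dict: "t": time; "joint_positions": joint angles; "joint_vel": joint speeds; "joint_efforts": joint torques, N m; "tool_pos": TCP position; "eef_rot": TCP orientation; "force": force on the tool from outside, world axes, zero at the start; "wrist_torque": the same for the moment, N m; "gripper_width": opening from 0.0 (shut) to 1.0 (fully open).
Only numpy, scipy, OpenCV 4.12 (cv2) and the standard library are available. Lean on these libraries where they do the work, as an engineer would, in place of code of your own. Each camera call takes 0.05 s, during which the arm holds its last target. There are 200 camera calls.

## Working session

There is one attempt and no reset: what is moved stays moved. The work goes in short steps, Python scripts to look and compute and a tool call to move; the robot and the scene stay as the last step left them, time stands still between calls to the robot, and variables do not carry over. Pictures are saved under pics/ and viewed, about 8 in all and at most 12, crops included, and the job is handed in when it is done.

Besides the shell and the picture viewer there is one more tool, called after ">>>" as name(argument=value, ...) on one line, values as JSON. move_arm: Moves the arm, as the interface text tells. Its arguments: {"type":"object","properties":{"dp":{"type":"array","items":{"type":"array","items":{"type":"number"}}},"rot":{"type":"array","items":{"type":"array","items":{"type":"number"}}},"claw":{"type":"array","items":{"type":"number"}},"force":{"type":"number"}},"required":["dp","rot","claw"]}

```bash
mkdir -p pics; cat > h.py <<'E'
import numpy as np,cv2
from bench import bot
from scipy.spatial.transform import Rotation as Rn
def K(p): return np.array([[p['fx'],0,p['cx']],[0,p['fy'],p['cy']],[0,0,1.]])
def ray(p,uv,st=None):
    d=np.array([[(uv[0]-p['cx'])/p['fx'],(uv[1]-p['cy'])/p['fy']]])
    s=d[0].copy()
    for _ in range(20): s=d[0]/(1+p['k1']*(s@s))
    v=np.array([s[0],s[1],1.])
    if 'hand_eye' in p:
        H=np.array(p['hand_eye']);R=Rn.from_quat(st['eef_rot']).as_matrix()
        return R@H[:3,3]+np.array(st['tool_pos']), R@H[:3,:3]@v
    R=np.array(p['R']);t=np.array(p['t'])
    return -R.T@t, R.T@v
def at(p,uv,z,st=None):
    o,d=ray(p,uv,st); return o+d*(z-o[2])/d[2]
def proj(p,X,st=None):
    X=np.array(X,float)
    if 'hand_eye' in p:
        H=np.array(p['hand_eye']);R=Rn.from_quat(st['eef_rot']).as_matrix()
        c=H[:3,:3].T@(R.T@(X-np.array(st['tool_pos']))-H[:3,3])
    else: c=np.array(p['R'])@X+np.array(p['t'])
    s=c[:2]/c[2]; s=s*(1+p['k1']*(s@s))
    return np.array([s[0]*p['fx']+p['cx'],s[1]*p['fy']+p['cy']])
E
python3 - <<'E'
from h import *
s=bot.read_state();print(s)
ims=[]
for n in ['scene','side','wrist']:
    p=bot.grab_frame(n); ims.append(p['pixels']); cv2.imwrite(f'pics/{n}0.png',p['pixels'])
    if n!='wrist': print(n,'cam',ray(p,(256,192)))
    else: print(p['hand_eye'])
    for nm in ['cartridge_a','knob_a','rack','pad','green_tray','red_tray','micrometer','brass_bush','collet']:
        for d in bot.cut_out(p,nm)[:4]:
            if d['score']>.2: print(n,nm,round(d['score'],2),np.round(d['position']),int(d['region'].sum()),np.round(at(p,d['position'],0,s)))
cv2.imwrite('pics/all0.png',cv2.resize(np.hstack(ims[:2]),(800,300)))
E
```

```text
{'t': 0.0, 'joint_positions': array([ 1.11206999,  0.46947325, -0.04860377,  1.53368155,  0.02410886,
        1.1409723 , -0.08227898]), 'joint_vel': array([ 9.73385046e-04, -7.41939303e-05,  1.57449610e-03,  6.95803355e-04,
       -1.89823401e-03, -1.20233591e-03,  1.02260211e-03]), 'joint_efforts': array([-3.52328416e-04, -5.10311079e+01, -4.67881397e-02, -2.37718660e+01,
        1.06177977e-02,  7.60507799e-03, -8.97039200e-06]), 'tool_pos': array([ 281.05635828, -613.07548088,  230.24523036]), 'eef_rot': array([-0.69066222, -0.15148841,  0.69100694, -0.15015449]), 'force': array([ 0.96193629, -0.48203284,  0.23734963]), 'wrist_torque': array([-0.00135143, -0.0237756 , -0.01892205]), 'gripper_width': 0.9992369324863745}
scene cam (array([-99.54100578, 291.61468043, 563.56435706]), array([ 0.77266024, -0.31634463, -0.55068147]))
scene cartridge_a 0.72 [184. 239.] 303 [575. 209.   0.]
scene cartridge_a 0.64 [183. 298.] 1009 [398. 253.   0.]
scene cartridge_a 0.53 [224. 232.] 277 [559. 111.   0.]
scene cartridge_a 0.44 [270. 180.] 143 [734. -96.   0.]
scene knob_a 0.57 [184. 233.] 83
[... 1131 characters left out ...]
  0.]
side pad 0.58 [252. 222.] 489 [544. -38.   0.]
side green_tray 0.58 [303. 213.] 713 [ 445. -165.    0.]
side red_tray 0.79 [322. 194.] 524 [ 448. -309.    0.]
side red_tray 0.23 [292. 246.] 193 [398.   6.   0.]
side micrometer 0.68 [320. 197.] 530 [ 443. -286.    0.]
side micrometer 0.48 [295. 246.] 289 [390.   3.   0.]
side brass_bush 0.68 [215. 252.] 267 [546. 135.   0.]
side collet 0.5 [226. 264.] 2324 [497. 160.   0.]
[[ 2.64888518e-04 -3.19353601e-01  9.47635588e-01 -1.41447850e+02]
 [ 9.99999957e-01 -3.17582356e-05 -2.90228245e-04  1.22338673e-01]
 [ 1.22780669e-04  9.47635624e-01  3.19353579e-01 -8.22406791e+01]
 [ 0.00000000e+00  0.00000000e+00  0.00000000e+00  1.00000000e+00]]
```

```bash
python3 -c "
import cv2,numpy as np
a=cv2.imread('pics/scene0.png')[140:340,130:430];b=cv2.imread('pics/side0.png')[150:330,170:370]
a=cv2.resize(a,None,fx=2.6,fy=2.6,interpolation=2);cv2.imwrite('pics/s1.png',a)
cv2.imwrite('pics/s2.png',cv2.resize(b,None,fx=3,fy=3,interpolation=2))"
```

```text
(no output)
```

View pics/s1.png

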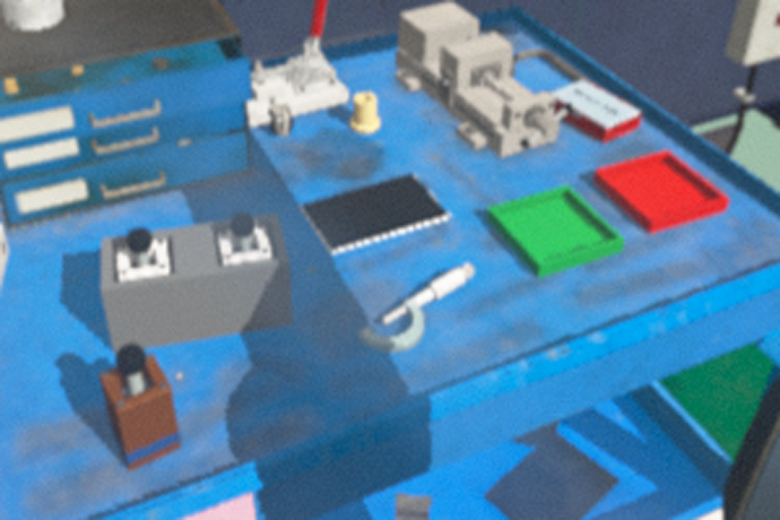

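View pics/s2.png

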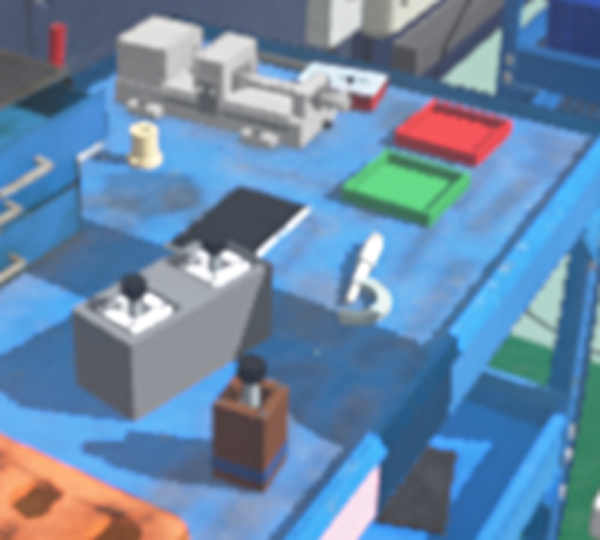

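The scene picture shows cartridge-like things at (184,239) and (224,232), silver in the grey rack, and a third at (183,298), which is brown and stands free. I want the two in the rack; the brown one is the look-alike. The enlarged crop confirms this. The trays are green (343,228) and red (381,212), and the pad is at (274,222). The collet (238,185) and bush (270,180) stand behind the pad.

```bash
python3 - <<'E'
from h import *
s=bot.read_state();R=Rn.from_quat(s['eef_rot']).as_matrix();print('tool axes cols',R.round(3))
P={n:bot.grab_frame(n) for n in ['scene','side']}
def rect(p,reg,z):
    c=max(cv2.findContours(reg.astype(np.uint8),0,2)[0],key=cv2.contourArea)[:,0]
    g=np.array([at(p,q,z)[:2] for q in c],np.float32); r=cv2.minAreaRect(g); return np.round(r[0]),np.round(r[1]),round(r[2],1)
for n,p in P.items():
    for nm,z in [('pad',5),('green_tray',12),('red_tray',12)]:
        d=bot.cut_out(p,nm)[0]; print(n,nm,rect(p,d['region'],z),at(p,d['position'],z).round())
    for d in bot.cut_out(p,'knob_a')[:5]: print(n,'knob',d['score'],d['position'],at(p,d['position'],90).round(1),int(d['region'].sum()))
    for nm in ['brass_bush','collet','cartridge_a']:
      for d in bot.cut_out(p,nm)[:4]: print(n,nm,round(d['score'],2),np.round(d['position']),at(p,d['position'],17 if nm!='cartridge_a' else 75).round())
    d=bot.cut_out(p,'rack')[0]; rg=d['region'].copy()
    # top-face: bright grey
    c=max(cv2.findContours(rg.astype(np.uint8),0,2)[0],key=cv2.contourArea); h=cv2.approxPolyDP(cv2.convexHull(c),3,True)[:,0]
    print('rack hull',[(tuple(q),at(p,q,70)[:2].round(),at(p,q,0)[:2].round()) for q in h.tolist()])
E
```

```text
tool axes cols [[ 0.     0.417 -0.909]
 [-0.    -0.909 -0.417]
 [-1.     0.    -0.   ]]
scene pad (array([542., -18.]), array([ 84., 130.]), 0.6) [542. -19.   5.]
scene green_tray (array([ 437., -155.]), array([103., 112.]), 87.3) [ 435. -151.   12.]
scene red_tray (array([ 444., -287.]), array([106., 107.]), 88.1) [ 441. -282.   12.]
scene knob 0.65 [183.3, 233.4] [484.3 219.4  90. ] 93
scene knob 0.56 [184.4, 279.1] [358.6 246.7  90. ] 151
scene brass_bush 0.6 [271. 181.] [703. -86.  17.]
scene brass_bush 0.25 [224. 232.] [537. 118.  17.]
scene collet 0.68 [225. 233.] [534. 116.  17.]
scene collet 0.6 [236. 182.] [740.  11.  17.]
scene collet 0.44 [289. 260.] [388.  17.  17.]
scene cartridge_a 0.84 [180. 240.] [486. 228.  75.]
scene cartridge_a 0.61 [181. 296.] [338. 260.  75.]
scene cartridge_a 0.58 [225. 232.] [470. 132.  75.]
rack hull [((236, 224), array([491., 100.]), array([575.,  73.])), ((241, 244), array([424., 114.]), array([499.,  89.])), ((240, 265), array([369., 138.]), array([435., 116.])), ((173, 273), array([402., 261.]), array([473., 257.])), ((170, 232), array([52
[... 225 characters left out ...]
284.]), array([102., 121.]), 1.0) [ 442. -285.   12.]
side knob 0.4 [241.6, 232.6] [463.2 142.2  90. ] 73
side brass_bush 0.56 [220. 198.] [687. -85.  17.]
side collet 0.4 [241. 238.] [514.  65.  17.]
side cartridge_a 0.83 [215. 253.] [480. 226.  75.]
side cartridge_a 0.69 [241. 238.] [463. 144.  75.]
side cartridge_a 0.58 [254. 293.] [340. 292.  75.]
rack hull [((260, 237), array([433., 109.]), array([487.,  14.])), ((259, 262), array([386., 195.]), array([433., 111.])), ((213, 290), array([415., 322.]), array([466., 255.])), ((195, 277), array([470., 309.]), array([528., 240.])), ((194, 252), array([526., 240.]), array([592., 162.])), ((235, 230), array([500., 114.]), array([562.,  20.]))]
```

>>> move_arm(dp=[[-30,-329,-327],[-30,-329,-327],[-30,-329,-327],[-30,-329,-327],[-30,-329,-327],[-30,-329,-327],[-30,-329,-327],[-30,-329,-327]], rot=[[-1.141,0,0],[-1.141,0,0],[-1.141,0,0],[-1.141,0,0],[-1.141,0,0],[-1.141,0,0],[-1.141,0,0],[-1.141,0,0]], claw=[50,50,50,50,50,50,50,50])

```text
t: 3.2
tool_pos: [419.5, -237.1, 257.7]
eef_rot: [0.499, 0.501, -0.499, 0.502]
force: [1.6, 0.1, 0.5]
gripper_width: 0.587
```

>>> move_arm(dp=[[0,25,-60],[0,25,-60],[0,25,-60]], rot=[[0,0,0],[0,0,0],[0,0,0]], claw=[50,50,50])

```text
t: 3.5
tool_pos: [445.3, -176.0, 257.6]
eef_rot: [0.499, 0.501, -0.498, 0.502]
force: [0.0, -0.2, 0.4]
gripper_width: 0.584
```

```bash
python3 - <<'E'
from h import *
s=bot.read_state();p=bot.grab_frame('wrist');cv2.imwrite('pics/w1.png',p['pixels'])
print(s['tool_pos'],s['eef_rot'],s['t'])
for nm in ['green_tray','red_tray']:
    d=bot.cut_out(p,nm)[0];c=max(cv2.findContours(d['region'].astype(np.uint8),0,2)[0],key=cv2.contourArea)[:,0]
    g=np.array([at(p,q,15,s)[:2] for q in c],np.float32);r=cv2.minAreaRect(g)
    print(nm,d['score'],d['position'],r,g.min(0),g.max(0))
E
```

```text
[ 445.26415952 -176.00566852  257.64421005] [ 0.49875044  0.50126284 -0.49810863  0.50186786] 3.5
green_tray 0.73 [245.9, 137.7] ((438.21258544921875, -159.50582885742188), (93.83988189697266, 92.91484069824219), 88.69020080566406) [ 391.38995 -206.39658] [ 485.60745  -111.928635]
red_tray 0.73 [253.4, 240.5] ((446.3007507324219, -289.8338928222656), (100.60763549804688, 93.64360046386719), 88.77934265136719) [ 399.37613 -339.96454] [ 493.73004 -239.46564]
```

View pics/w1.png

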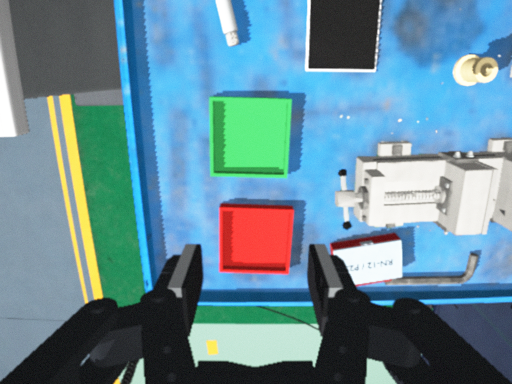

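The wrist picture shows the green tray at (250,137) and the red tray at (256,238), which match the network's finds. Next I'll look at the rack.

>>> move_arm(dp=[[0,30,-358],[0,30,-358],[0,30,-358],[0,30,-358],[0,30,-358],[0,30,-358],[0,30,-358],[0,30,-358]], rot=[[0.2,0,0],[0.2,0,0],[0.2,0,0],[0.2,0,0],[0.2,0,0],[0.2,0,0],[0.2,0,0],[0.2,0,0]], claw=[50,50,50,50,50,50,50,50])

```text
t: 4.45
tool_pos: [474.2, 183.1, 257.4]
eef_rot: [0.547, 0.449, -0.546, 0.448]
force: [0.3, 0.5, -0.4]
gripper_width: 0.587
```

```bash
python3 - <<'E'
from h import *
s=bot.read_state();p=bot.grab_frame('wrist');cv2.imwrite('pics/w2.png',p['pixels'])
print(s['tool_pos'],s['eef_rot'],s['t'])
for d in bot.cut_out(p,'knob_a')[:4]:
    (u,v),r=cv2.minEnclosingCircle(max(cv2.findContours(d['region'].astype(np.uint8),0,2)[0],key=cv2.contourArea))
    print('knob',round(d['score'],2),d['position'],(u,v,r),at(p,(u,v),90,s),at(p,(u,v),96,s))
for d in bot.cut_out(p,'cartridge_a')[:4]:
    c=max(cv2.findContours(d['region'].astype(np.uint8),0,2)[0],key=cv2.contourArea)[:,0]
    print('cart',round(d['score'],2),d['position'],cv2.minAreaRect(np.array([at(p,q,70,s)[:2] for q in c],np.float32)))
d=bot.cut_out(p,'rack')[0];c=max(cv2.findContours(d['region'].astype(np.uint8),0,2)[0],key=cv2.contourArea)[:,0]
print('rack',d['score'],cv2.minAreaRect(np.array([at(p,q,70,s)[:2] for q in c],np.float32)))
E
```

```text
[474.20055323 183.07043889 257.41825812] [ 0.54732084  0.44944079 -0.54569466  0.44795112] 4.45
knob 0.73 [128.2, 120.5] (129.2608642578125, 117.91304016113281, 14.591256141662598) [370.87884176 253.19178933  90.        ] [373.19687891 253.38415526  96.        ]
knob 0.59 [262.0, 216.3] (261.0, 212.74000549316406, 12.896124839782715) [471.58062813 138.00002884  90.        ] [471.94405691 140.42825162  96.        ]
cart 0.98 [259.0, 125.8] ((487.9293212890625, 219.23550415039062), (43.61879348754883, 40.07345199584961), 78.77446746826172)
cart 0.91 [260.3, 207.8] ((471.29998779296875, 136.9269256591797), (45.01567840576172, 39.07450485229492), 78.06607055664062)
cart 0.64 [143.4, 111.1] ((376.0729675292969, 253.3588409423828), (57.010650634765625, 39.61431121826172), 6.722755432128906)
rack 0.87 ((479.368408203125, 176.78839111328125), (151.83969116210938, 66.55616760253906), 77.57537841796875)
```

View pics/w2.png

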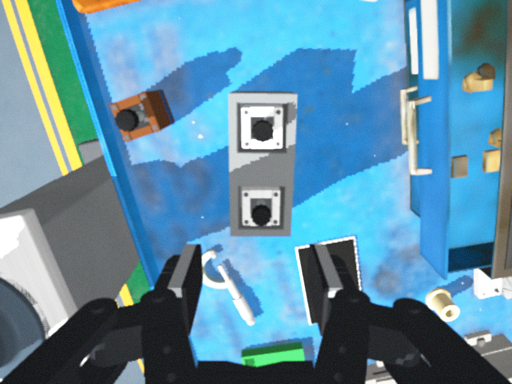

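The picture shows the rack with silver cartridges at (261,127) and (261,207). The brown look-alike is outside it at (140,113). I'll take the lower cartridge, knob at (261,213), first.

>>> move_arm(dp=[[60,6,43],[100,6,43],[130,6,43],[160,6,43],[183,6,43],[183,6,43],[183,6,43],[183,6,43]], rot=[[0.012,0,0],[0.012,0,0],[0.012,0,0],[0.012,0,0],[0.012,0,0],[0.012,0,0],[0.012,0,0],[0.012,0,0]], claw=[50,50,50,50,50,50,0,0], force=40)

```text
t: 5.45
tool_pos: [472.7, 135.1, 75.5]
eef_rot: [0.551, 0.443, -0.55, 0.444]
force: [-1.8, -0.4, 0.3]
gripper_width: 0.254
```

>>> move_arm(dp=[[0,0,0],[0,0,0],[0,0,0],[0,0,0]], rot=[[0,0,0],[0,0,0],[0,0,0],[0,0,0]], claw=[0,0,0,0])

```text
t: 5.85
tool_pos: [472.1, 135.7, 74.8]
eef_rot: [0.551, 0.444, -0.55, 0.445]
force: [0.8, -0.6, 3.5]
gripper_width: 0.203
```

```bash
python3 - <<'E'
from h import *
s=bot.read_state();p=bot.grab_frame('wrist');print(s['tool_pos'],s['gripper_width'],s['t'])
q=bot.grab_frame('side')['pixels'][170:300,180:310]
cv2.imwrite('pics/w3.png',np.hstack([cv2.resize(p['pixels'][192:,150:400],(500,384)),cv2.resize(q,(300,384))]))
E
```

```text
[472.10349958 135.65590063  74.75131151] 0.20346259787756737 5.85
```

View pics/w3.png

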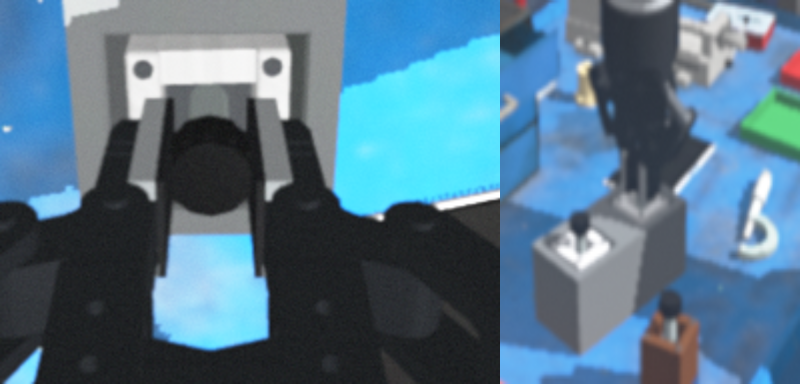

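The black knob is held between the pads, at about (210,165) in the crop. Now I'll lift.

>>> move_arm(dp=[[-12,0,0],[-25,0,0],[-40,0,0],[-58,0,0],[-76,0,0],[-95,0,0],[-95,0,0]], rot=[[0,0,0],[0,0,0],[0,0,0],[0,0,0],[0,0,0],[0,0,0],[0,0,0]], claw=[0,0,0,0,0,0,0])

```text
t: 6.65
tool_pos: [473.0, 136.7, 171.9]
eef_rot: [0.552, 0.443, -0.548, 0.445]
force: [0.4, -0.0, -1.8]
gripper_width: 0.201
```

```bash
cat > tg.py <<'E'
import sys
from h import *
# dp/rot to reach world x y z yaw(of tool y) from measured pose
x,y,z,yaw=map(float,sys.argv[1:5]); s=bot.read_state()
R=Rn.from_quat(s['eef_rot']).as_matrix(); c,n=np.cos(yaw),np.sin(yaw)
T=np.array([[0,c,n],[0,n,-c],[-1,0,0]])
print(s['tool_pos'].round(1),s['force'].round(1),s['gripper_width']*85.4,'dp',(R.T@(np.array([x,y,z])-s['tool_pos'])).round(1),'rot',Rn.from_matrix(R.T@T).as_rotvec().round(4),s['t'])
E
python3 tg.py 541 -18 165 0
```

```text
[473.  136.7 171.9] [ 0.4 -0.  -1.8] 17.148619429338517 dp [  7.1  99.  136.9] rot [-0.2119 -0.002  -0.0054] 6.65
```

>>> move_arm(dp=[[0,99,137],[0,99,137],[0,99,137],[0,99,137],[0,99,137],[0,99,137]], rot=[[-0.212,0,-0.005],[-0.212,0,-0.005],[-0.212,0,-0.005],[-0.212,0,-0.005],[-0.212,0,-0.005],[-0.212,0,-0.005]], claw=[0,0,0,0,0,0])

```text
t: 7.25
tool_pos: [538.7, -19.0, 168.3]
eef_rot: [0.499, 0.502, -0.502, 0.498]
force: [-0.5, 0.4, -1.8]
gripper_width: 0.208
```

```bash
python3 tg.py 541 -18 77 0
```

```text
[538.7 -19.  168.3] [-0.5  0.4 -1.8] 17.733328475808918 dp [91.3  2.9 -0.9] rot [-0.0008 -0.0015  0.0067] 7.25
```

>>> move_arm(dp=[[40,2,0],[70,2,0],[82,2,0],[86,2,0],[89,2,0],[91,2,0],[92,2,0],[92,2,0]], rot=[[0,0,0],[0,0,0],[0,0,0],[0,0,0],[0,0,0],[0,0,0],[0,0,0],[0,0,0]], claw=[0,0,0,0,0,0,0,0])

```text
t: 8.05
tool_pos: [541.4, -19.1, 77.8]
eef_rot: [0.499, 0.501, -0.501, 0.499]
force: [-0.4, 0.1, -1.3]
gripper_width: 0.202
```

>>> move_arm(dp=[[1,0,0],[2,0,0],[3,0,0]], rot=[[0,0,0],[0,0,0],[0,0,0]], claw=[0,0,0])

```text
t: 8.35
tool_pos: [541.1, -19.1, 74.4]
eef_rot: [0.499, 0.501, -0.501, 0.499]
force: [-1.6, -0.9, 4.3]
gripper_width: 0.2
```

Contact is made, with an upward force of 4 N. I'll release, rise, shut the fingers and look.

>>> move_arm(dp=[[0,0,0],[0,0,0],[0,0,0],[-40,0,0],[-80,0,0],[-80,0,0],[-80,0,0],[-80,0,0]], rot=[[0,0,0],[0,0,0],[0,0,0],[0,0,0],[0,0,0],[0,0,0],[0,0,0],[0,0,0]], claw=[45,45,45,45,0,0,0,0])

```text
t: 9.15
tool_pos: [540.6, -19.4, 153.2]
eef_rot: [0.498, 0.502, -0.502, 0.498]
force: [-0.6, 0.6, -0.2]
gripper_width: 0.001
```

```bash
cat > look.py <<'E'
import sys
from h import *
s=bot.read_state();p=bot.grab_frame('wrist');cv2.imwrite(f'pics/{sys.argv[1]}.png',p['pixels'])
print(s['tool_pos'],s['force'],s['gripper_width'],s['t'])
ks=bot.cut_out(p,'knob_a')
for d in ks[:2]: print('knob',d['score'],d['position'],[at(p,d['position'],z,s).round(1) for z in (70,84,95)])
for d in bot.cut_out(p,'cartridge_a')[:2]:
    c=max(cv2.findContours(d['region'].astype(np.uint8),0,2)[0],key=cv2.contourArea)[:,0]
    print('cart',d['score'],d['position'],cv2.minAreaRect(np.array([at(p,q,70,s)[:2] for q in c],np.float32)))
E
python3 look.py w4
```

```text
[540.56271077 -19.35875271 153.23161513] [-0.63456861  0.62202431 -0.18282243] 0.001095470450206362 9.15
knob 0.6 [253.2, 209.5] [array([539. , -27.4,  70. ]), array([539.1, -21.8,  84. ]), array([539.3, -17.4,  95. ])]
cart 0.92 [253.6, 188.7] ((539.3432006835938, -12.416196823120117), (40.21285629272461, 52.81644821166992), 0.18103235960006714)
```

View pics/w4.png

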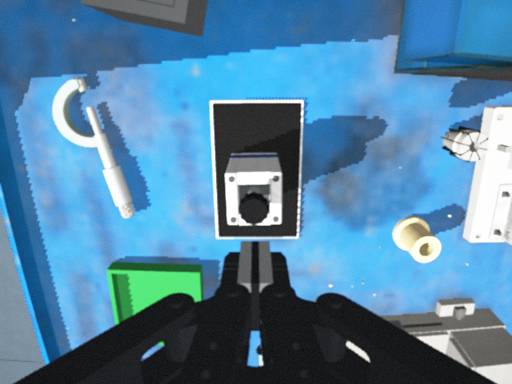

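The cartridge is upright on the pad with its top at about (254,199), and the knob at (253,208) is still out. I'll push with shut fingers.

>>> move_arm(dp=[[40,0,-1],[52,0,-1],[57,0,-1],[61,0,-1],[64,0,-1],[66,0,-1],[67,0,-1]], rot=[[0,0,0],[0,0,0],[0,0,0],[0,0,0],[0,0,0],[0,0,0],[0,0,0]], claw=[0,0,0,0,0,0,0])

```text
t: 10.0
tool_pos: [541.4, -18.0, 87.8]
eef_rot: [0.499, 0.501, -0.501, 0.499]
force: [-0.8, 1.0, 4.4]
gripper_width: 0.002
```

>>> move_arm(dp=[[1,0,0],[2,0,0]], rot=[[0,0,0],[0,0,0]], claw=[0,0])

```text
t: 10.2
tool_pos: [541.2, -18.0, 85.4]
eef_rot: [0.499, 0.501, -0.501, 0.499]
force: [-1.0, 0.8, 3.7]
gripper_width: 0.004
```

>>> move_arm(dp=[[1,0,0],[2,0,0],[3,0,0]], rot=[[0,0,0],[0,0,0],[0,0,0]], claw=[0,0,0])

```text
t: 10.5
tool_pos: [541.0, -18.0, 82.1]
eef_rot: [0.499, 0.501, -0.501, 0.499]
force: [-2.0, 1.2, 4.4]
gripper_width: -0.002
```

>>> move_arm(dp=[[1,0,0],[2,0,0],[3,0,0]], rot=[[0,0,0],[0,0,0],[0,0,0]], claw=[0,0,0])

```text
t: 10.8
tool_pos: [541.0, -18.0, 79.0]
eef_rot: [0.499, 0.501, -0.501, 0.499]
force: [-1.1, 0.0, 3.4]
gripper_width: 0.002
```

>>> move_arm(dp=[[1,0,0],[2,0,0],[3,0,0],[4,0,0],[5,0,0],[6,0,0],[7,0,0]], rot=[[0,0,0],[0,0,0],[0,0,0],[0,0,0],[0,0,0],[0,0,0],[0,0,0]], claw=[0,0,0,0,0,0,0])

```text
t: 11.5
tool_pos: [540.9, -18.0, 72.0]
eef_rot: [0.499, 0.501, -0.501, 0.499]
force: [-1.1, 0.9, 3.7]
gripper_width: 0.003
```

>>> move_arm(dp=[[1,0,0],[1,0,0]], rot=[[0,0,0],[0,0,0]], claw=[0,0])

```text
t: 11.7
tool_pos: [541.1, -18.0, 71.6]
eef_rot: [0.499, 0.501, -0.501, 0.499]
force: [-2.1, 0.7, 8.3]
gripper_width: 0.003
```

>>> move_arm(dp=[[0.5,0,0],[1,0,0]], rot=[[0,0,0],[0,0,0]], claw=[0,0])

```text
t: 11.9
tool_pos: [541.4, -17.9, 71.6]
eef_rot: [-0.499, -0.501, 0.501, -0.499]
force: [-5.2, -0.1, 17.6]
gripper_width: -0.001
```

The plunger went fully home, stopping at z = 71.6 with 17.6 N, so this is the free cartridge and goes in the green tray. I'll rise, open, and take it by the body.

>>> move_arm(dp=[[-25,0,0],[-40,0,0],[-40,0,0],[-40,0,0],[-40,0,0],[-40,0,0]], rot=[[0,0,0],[0,0,0],[0,0,0],[0,0,0],[0,0,0],[0,0,0]], claw=[0,75,75,75,75,75])

```text
t: 12.5
tool_pos: [540.5, -18.2, 109.2]
eef_rot: [0.499, 0.502, -0.502, 0.498]
force: [0.1, 0.5, 0.7]
gripper_width: 0.847
```

```bash
python3 look.py w5; python3 tg.py 540 -18 28 0
```

```text
[540.54466309 -18.20043892 109.17530901] [0.14812554 0.54570593 0.65288329] 0.8468160490120378 12.5
knob 0.98 [253.6, 227.4] [array([539.7, -19.9,  70. ]), array([539.9, -13.5,  84. ]), array([540. ,  -8.4,  95. ])]
cart 0.62 [252.4, 213.1] ((539.029296875, -11.192930221557617), (40.17179489135742, 57.73042678833008), 1.840462565422058)
[540.9 -18.  109.6] [ 0.1 -0.5 -0.4] 75.21681620676335 dp [81.6 -0.4  0. ] rot [ 0.0001 -0.0007  0.0058] 12.65
```

>>> move_arm(dp=[[30,-1,1],[60,-1,1],[81,-1,1],[81,-1,1],[81,-1,1],[81,-1,1],[81,-1,1],[81,-1,1]], rot=[[0,0,0.005],[0,0,0.005],[0,0,0.005],[0,0,0.005],[0,0,0.005],[0,0,0.005],[0,0,0.005],[0,0,0.005]], claw=[75,75,75,75,20,20,20,20], force=40)

```text
t: 13.45
tool_pos: [540.8, -18.9, 30.5]
eef_rot: [0.501, 0.499, -0.499, 0.501]
force: [-0.5, 0.4, 5.1]
gripper_width: 0.466
```

>>> move_arm(dp=[[0,0,0],[-20,0,0],[-45,0,0],[-65,0,0],[-65,0,0]], rot=[[0,0,0],[0,0,0],[0,0,0],[0,0,0],[0,0,0]], claw=[20,20,20,20,20])

```text
t: 13.95
tool_pos: [541.6, -19.0, 96.6]
eef_rot: [0.502, 0.499, -0.499, 0.501]
force: [1.0, 0.7, -2.1]
gripper_width: 0.462
```

```bash
python3 tg.py 438.5 -159.5 92 0
```

```text
[541.6 -19.   96.6] [ 1.   0.7 -2.1] 39.45358315842457 dp [   4.  -103.1  140.6] rot [-0.0003 -0.0002 -0.0057] 13.95
```

>>> move_arm(dp=[[4,-103,140],[4,-103,140],[4,-103,140],[4,-103,140],[4,-103,140],[30,-103,140],[55,-103,140],[62,-103,140]], rot=[[0,0,-0.005],[0,0,-0.005],[0,0,-0.005],[0,0,-0.005],[0,0,-0.005],[0,0,-0.005],[0,0,-0.005],[0,0,-0.005]], claw=[20,20,20,20,20,20,20,20])

```text
t: 14.75
tool_pos: [435.1, -157.9, 29.6]
eef_rot: [0.498, 0.503, -0.501, 0.497]
force: [-0.2, 0.8, 7.7]
gripper_width: 0.461
```

>>> move_arm(dp=[[2,0,0],[3,0,0],[4,0,0],[4,0,0]], rot=[[0,0,0],[0,0,0],[0,0,0],[0,0,0]], claw=[20,20,20,20])

```text
t: 15.15
tool_pos: [435.0, -157.8, 29.5]
eef_rot: [0.497, 0.503, -0.502, 0.498]
force: [-8.4, 3.0, 20.2]
gripper_width: 0.461
```

>>> move_arm(dp=[[-3,0,0],[-3,0,0],[-3,0,0],[-3,0,0],[-3,0,0],[-3,0,0],[-45,0,0],[-90,0,0]], rot=[[0,0,0],[0,0,0],[0,0,0],[0,0,0],[0,0,0],[0,0,0],[0,0,0],[0,0,0]], claw=[20,50,62,62,62,62,62,62])

```text
t: 15.95
tool_pos: [436.0, -158.5, 117.8]
eef_rot: [0.498, 0.503, -0.501, 0.497]
force: [0.7, -1.6, -0.2]
gripper_width: 0.722
```

>>> move_arm(dp=[[-50,0,0],[-90,0,0],[-90,0,0]], rot=[[0,0,0],[0,0,0],[0,0,0]], claw=[50,50,50])

```text
t: 16.25
tool_pos: [441.2, -159.8, 213.4]
eef_rot: [0.5, 0.497, -0.5, 0.502]
force: [0.7, -0.5, -0.4]
gripper_width: 0.582
```

```bash
python3 look.py w6;  python3 tg.py 480 182 230 -0.213
```

```text
[ 441.24869467 -159.84618197  213.35348928] [ 0.7080262  -0.52215694 -0.37077395] 0.5820351060945842 16.25
knob 0.91 [250.9, 175.4] [array([ 438.7, -160.3,   70. ]), array([ 438.8, -156.2,   84. ]), array([ 438.9, -153. ,   95. ])]
cart 0.72 [248.2, 169.6] ((437.1207275390625, -153.363525390625), (50.64035415649414, 39.12052917480469), 89.87560272216797)
[ 436.8 -159.2  207.3] [-0.4 -0.2 -0.3] 50.09441932431176 dp [ -22.8   42.9 -341.2] rot [2.127e-01 2.000e-04 6.200e-03] 16.4
```

View pics/w6.png

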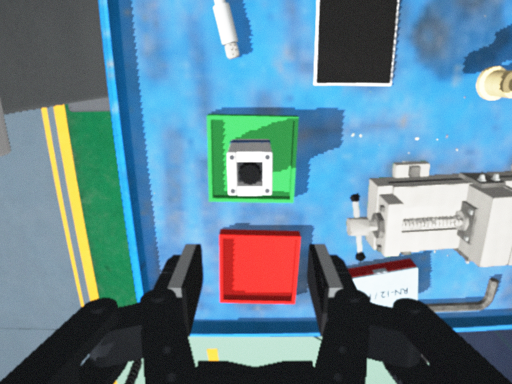

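The cartridge stands upright in the middle of the green tray, with the knob home at (250,174). Now for the second cartridge.

>>> move_arm(dp=[[0,52,-379],[0,52,-379],[0,52,-379],[0,52,-379],[0,52,-379],[0,52,-379],[0,52,-379],[0,52,-379]], rot=[[0.213,0,0.005],[0.213,0,0.005],[0.213,0,0.005],[0.213,0,0.005],[0.213,0,0.005],[0.213,0,0.005],[0.213,0,0.005],[0.213,0,0.005]], claw=[50,50,50,50,50,50,50,50])

```text
t: 17.2
tool_pos: [488.2, 222.8, 205.8]
eef_rot: [-0.549, -0.446, 0.551, -0.444]
force: [0.1, 0.3, -0.5]
gripper_width: 0.583
```

>>> move_arm(dp=[[0,0,0]], rot=[[0,0,0]], claw=[50])

```text
t: 17.3
tool_pos: [487.5, 226.3, 206.3]
eef_rot: [-0.548, -0.449, 0.548, -0.445]
force: [-0.3, 0.9, -0.1]
gripper_width: 0.588
```

```bash
python3 look.py w7;  python3 tg.py 488.5 219.5 75 -0.213
```

```text
[487.53661638 226.25059097 206.30035135] [-0.25062602  0.87694487 -0.08191866] 0.5880010728081423 17.3
knob 0.94 [109.7, 181.3] [array([361.7, 249.4,  70. ]), array([368.9, 252.2,  84. ]), array([374.6, 254.5,  95. ])]
knob 0.8 [258.1, 192.6] [array([487.3, 213. ,  70. ]), array([488.1, 217.7,  84. ]), array([488.8, 221.4,  95. ])]
cart 0.93 [128.3, 167.8] ((377.869384765625, 255.61822509765625), (67.05608367919922, 43.01944351196289), 9.910331726074219)
cart 0.91 [258.4, 186.1] ((488.68328857421875, 219.33978271484375), (43.73080062866211, 40.342655181884766), 78.464599609375)
[488.8 218.7 206. ] [ 0.2 -0.1  0.6] 49.80774190761769 dp [131.  -0.  -1.] rot [0.0001 0.0026 0.0031] 17.45
```

>>> move_arm(dp=[[40,0,-1],[80,0,-1],[110,0,-1],[131,0,-1],[131,0,-1],[131,0,-1],[131,0,-1],[131,0,-1]], rot=[[0,0.002,0.003],[0,0.002,0.003],[0,0.002,0.003],[0,0.002,0.003],[0,0.002,0.003],[0,0.002,0.003],[0,0.002,0.003],[0,0.002,0.003]], claw=[50,50,50,50,50,0,0,0], force=40)

```text
t: 18.25
tool_pos: [490.4, 220.9, 78.3]
eef_rot: [0.552, 0.443, -0.549, 0.445]
force: [-0.5, -0.3, 2.6]
gripper_width: 0.198
```

>>> move_arm(dp=[[0,0,0],[0,0,0],[0,0,0]], rot=[[0,0,0],[0,0,0],[0,0,0]], claw=[0,0,0])

```text
t: 18.55
tool_pos: [490.2, 221.0, 77.6]
eef_rot: [0.552, 0.443, -0.549, 0.445]
force: [-1.4, -1.6, 4.3]
gripper_width: 0.2
```

>>> move_arm(dp=[[-12,0,0],[-25,0,0],[-40,0,0],[-58,0,0],[-76,0,0],[-95,0,0],[-95,0,0]], rot=[[0,0,0],[0,0,0],[0,0,0],[0,0,0],[0,0,0],[0,0,0],[0,0,0]], claw=[0,0,0,0,0,0,0])

```text
t: 19.25
tool_pos: [491.1, 222.0, 175.3]
eef_rot: [0.554, 0.443, -0.547, 0.445]
force: [0.6, 0.2, -2.6]
gripper_width: 0.201
```

```bash
python3 tg.py 541 -18 168 0
```

```text
[491.1 222.  175.3] [ 0.6  0.2 -2.6] 17.181536029361002 dp [  6.8  99.5 224.1] rot [-0.2131 -0.0048 -0.0088] 19.25
```

>>> move_arm(dp=[[0,16,35],[0,35,80],[0,55,125],[0,73,165],[0,87,197],[0,96,216],[0,99,224],[0,99,224]], rot=[[-0.1,0,-0.004],[-0.213,-0.004,-0.008],[-0.213,-0.004,-0.008],[-0.213,-0.004,-0.008],[-0.213,-0.004,-0.008],[-0.213,-0.004,-0.008],[-0.213,-0.004,-0.008],[-0.213,-0.004,-0.008]], claw=[0,0,0,0,0,0,0,0])

```text
t: 20.05
tool_pos: [538.6, -20.1, 171.3]
eef_rot: [-0.499, -0.501, 0.502, -0.498]
force: [-1.1, -0.2, -2.6]
gripper_width: 0.197
```

>>> move_arm(dp=[[20,0,0],[20,0,0]], rot=[[0,0,0],[0,0,0]], claw=[0,0])

```text
t: 20.25
tool_pos: [536.6, -17.3, 150.1]
eef_rot: [0.497, 0.503, -0.502, 0.499]
force: [-1.2, -0.2, -3.5]
gripper_width: 0.2
```

```bash
python3 tg.py 541 -18 78 0
```

```text
[536.6 -17.3 150.1] [-1.2 -0.2 -3.5] 17.10787882153053 dp [72.   5.1  0.7] rot [0.0033 0.001  0.0096] 20.25
```

>>> move_arm(dp=[[35,3,0],[55,3,0],[65,3,0],[69,3,0],[71,3,0],[72,3,0],[73,3,0]], rot=[[0,0,0.005],[0,0,0.005],[0,0,0.005],[0,0,0.005],[0,0,0.005],[0,0,0.005],[0,0,0.005]], claw=[0,0,0,0,0,0,0])

```text
t: 20.95
tool_pos: [542.1, -19.2, 79.7]
eef_rot: [0.5, 0.499, -0.5, 0.501]
force: [0.5, 1.2, -1.6]
gripper_width: 0.201
```

>>> move_arm(dp=[[1,0,0],[2,0,0]], rot=[[0,0,0],[0,0,0]], claw=[0,0])

```text
t: 21.15
tool_pos: [542.0, -19.5, 77.7]
eef_rot: [0.5, 0.499, -0.5, 0.501]
force: [-0.7, -0.3, 4.2]
gripper_width: 0.198
```

Contact is made. I'll release, rise and shut the fingers.

>>> move_arm(dp=[[0,0,0],[0,0,0],[0,0,0],[-30,0,0],[-50,0,0],[-60,0,0],[-60,0,0],[-60,0,0]], rot=[[0,0,0],[0,0,0],[0,0,0],[0,0,0],[0,0,0],[0,0,0],[0,0,0],[0,0,0]], claw=[45,45,45,45,0,0,0,0])

```text
t: 21.95
tool_pos: [541.0, -19.4, 136.2]
eef_rot: [-0.499, -0.5, 0.501, -0.5]
force: [-0.0, 0.1, -0.8]
gripper_width: -0.001
```

```bash
python3 look.py w8;  python3 tg.py 541 -19 95 0
```

```text
[540.99696865 -19.44358302 136.18544232] [-0.00624842  0.13114638 -0.78910843] -0.0006505030393143032 21.95
knob 0.73 [251.2, 223.4] [array([538.6, -30.9,  70. ]), array([538.8, -24.6,  84. ]), array([538.9, -19.6,  95. ])]
knob 0.58 [137.8, 307.1] [array([ 452.8, -100.4,   70. ]), array([458.7, -89.3,  84. ]), array([463.4, -80.7,  95. ])]
cart 0.97 [138.6, 312.3] ((448.89501953125, -99.33617401123047), (41.56841278076172, 14.02025032043457), 36.10274887084961)
cart 0.81 [254.8, 202.1] ((539.9454956054688, -15.56953239440918), (40.671173095703125, 55.713314056396484), 0.18109920620918274)
[540.7 -19.3 135.7] [-0.2 -0.2  0.5] -0.1695791074687671 dp [40.7  0.4 -0.4] rot [-0.      0.0017  0.002 ] 22.1
```

>>> move_arm(dp=[[25,0,0],[34,0,0],[38,0,0],[41,0,0],[44,0,0],[46,0,0],[48,0,0],[49,0,0]], rot=[[0,0,0],[0,0,0],[0,0,0],[0,0,0],[0,0,0],[0,0,0],[0,0,0],[0,0,0]], claw=[0,0,0,0,0,0,0,0])

```text
t: 22.9
tool_pos: [541.8, -19.1, 88.2]
eef_rot: [0.5, 0.499, -0.5, 0.501]
force: [0.5, 0.2, 3.7]
gripper_width: 0.001
```

>>> move_arm(dp=[[1,0,0],[2,0,0],[2,0,0]], rot=[[0,0,0],[0,0,0],[0,0,0]], claw=[0,0,0])

```text
t: 23.2
tool_pos: [541.7, -19.1, 85.9]
eef_rot: [0.5, 0.499, -0.5, 0.501]
force: [0.0, 0.7, 4.3]
gripper_width: 0.002
```

>>> move_arm(dp=[[0.5,0,0],[1,0,0],[1,0,0]], rot=[[0,0,0],[0,0,0],[0,0,0]], claw=[0,0,0])

```text
t: 23.5
tool_pos: [541.7, -19.2, 84.9]
eef_rot: [0.5, 0.499, -0.5, 0.501]
force: [0.3, -0.1, 3.1]
gripper_width: -0.001
```

>>> move_arm(dp=[[1,0,0],[2,0,0],[2,0,0]], rot=[[0,0,0],[0,0,0],[0,0,0]], claw=[0,0,0])

```text
t: 23.8
tool_pos: [541.7, -19.1, 83.0]
eef_rot: [0.5, 0.499, -0.5, 0.501]
force: [0.1, 0.7, 3.9]
gripper_width: -0.002
```

>>> move_arm(dp=[[0.5,0,0],[1,0,0],[1,0,0]], rot=[[0,0,0],[0,0,0],[0,0,0]], claw=[0,0,0])

```text
t: 24.1
tool_pos: [541.8, -19.1, 82.7]
eef_rot: [0.5, 0.499, -0.5, 0.501]
force: [-1.9, -0.1, 10.0]
gripper_width: 0.001
```

>>> move_arm(dp=[[0.5,0,0],[0.5,0,0]], rot=[[0,0,0],[0,0,0]], claw=[0,0])

```text
t: 24.3
tool_pos: [541.9, -19.1, 82.5]
eef_rot: [0.5, 0.499, -0.5, 0.501]
force: [-2.2, 0.1, 12.2]
gripper_width: -0.0
```

>>> move_arm(dp=[[-20,0,0],[-35,0,0],[-38,0,0],[-38,0,0],[-38,0,0],[-38,0,0]], rot=[[0,0,0],[0,0,0],[0,0,0],[0,0,0],[0,0,0],[0,0,0]], claw=[0,75,75,75,75,75])

```text
t: 24.9
tool_pos: [540.8, -19.4, 118.5]
eef_rot: [-0.499, -0.5, 0.501, -0.5]
force: [-0.9, -0.0, 0.0]
gripper_width: 0.847
```

```bash
python3 tg.py 540 -19 29 0
```

```text
[540.8 -19.4 118.5] [-0.9 -0.   0. ] 72.30614434825205 dp [89.5 -0.7 -0.6] rot [-0.0001  0.0019  0.0015] 24.9
```

The plunger stopped hard half way, at z = 82.5 with 12 N, so this one is blocked and goes in the red tray. I'll take it by the body.

>>> move_arm(dp=[[30,0,0],[60,0,0],[82,0,0],[89,0,0],[89,0,0],[89,0,0],[89,0,0],[89,0,0]], rot=[[0,0,0],[0,0,0],[0,0,0],[0,0,0],[0,0,0],[0,0,0],[0,0,0],[0,0,0]], claw=[75,75,75,75,20,20,20,20], force=40)

```text
t: 25.7
tool_pos: [542.2, -19.2, 31.4]
eef_rot: [0.5, 0.499, -0.5, 0.501]
force: [-0.7, -0.0, 2.5]
gripper_width: 0.464
```

>>> move_arm(dp=[[0,0,0],[-20,0,0],[-50,0,0],[-85,0,0],[-110,0,0],[-120,0,0],[-120,0,0]], rot=[[0,0,0],[0,0,0],[0,0,0],[0,0,0],[0,0,0],[0,0,0],[0,0,0]], claw=[20,20,20,20,20,20,20])

```text
t: 26.4
tool_pos: [541.9, -19.5, 151.1]
eef_rot: [0.5, 0.499, -0.5, 0.501]
force: [-0.3, -0.1, -3.1]
gripper_width: 0.463
```

```bash
python3 tg.py 446 -287 150 0
```

```text
[541.9 -19.5 151.1] [-0.3 -0.1 -3.1] 39.52450784229176 dp [  1.6 -95.8 267.6] rot [-0.0005  0.0025 -0.0022] 26.4
```

>>> move_arm(dp=[[0,-13,40],[0,-30,86],[0,-47,132],[0,-63,177],[0,-78,218],[0,-89,248],[0,-95,264],[0,-96,268]], rot=[[0,0,0],[0,0,0],[0,0,0],[0,0,0],[0,0,0],[0,0,0],[0,0,0],[0,0,0]], claw=[20,20,20,20,20,20,20,20])

```text
t: 27.2
tool_pos: [442.7, -289.6, 148.6]
eef_rot: [-0.5, -0.5, 0.502, -0.498]
force: [-0.2, 0.1, -3.4]
gripper_width: 0.464
```

>>> move_arm(dp=[[25,0,0],[50,0,0],[60,0,0],[60,0,0]], rot=[[0,0,0],[0,0,0],[0,0,0],[0,0,0]], claw=[20,20,20,20])

```text
t: 27.6
tool_pos: [444.5, -285.5, 88.9]
eef_rot: [0.499, 0.502, -0.5, 0.499]
force: [-0.2, 0.0, -3.2]
gripper_width: 0.463
```

```bash
python3 tg.py 446 -287 32 0
```

```text
[ 444.5 -285.5   88.9] [-0.2  0.  -3.2] 39.57710759579196 dp [56.9  1.7  1.6] rot [ 0.002  -0.0012  0.0034] 27.6
```

>>> move_arm(dp=[[30,1,1],[46,1,1],[53,1,1],[56,1,1],[57,1,1],[58,1,1],[58,1,1]], rot=[[0,0,0.003],[0,0,0.003],[0,0,0.003],[0,0,0.003],[0,0,0.003],[0,0,0.003],[0,0,0.003]], claw=[20,20,20,20,20,20,20])

```text
t: 28.3
tool_pos: [446.9, -288.6, 33.4]
eef_rot: [0.5, 0.498, -0.5, 0.502]
force: [0.1, -0.7, -2.9]
gripper_width: 0.465
```

>>> move_arm(dp=[[1,0,0],[2,0,0],[3,0,0],[3,0,0]], rot=[[0,0,0],[0,0,0],[0,0,0],[0,0,0]], claw=[20,20,20,20])

```text
t: 28.7
tool_pos: [446.6, -288.5, 30.4]
eef_rot: [0.5, 0.499, -0.5, 0.501]
force: [-1.2, 0.4, 4.4]
gripper_width: 0.467
```

>>> move_arm(dp=[[0,0,0],[0,0,0],[0,0,0],[0,0,0],[-20,0,0],[-60,0,0],[-110,0,0],[-150,0,0]], rot=[[0,0,0],[0,0,0],[0,0,0],[0,0,0],[0,0,0],[0,0,0],[0,0,0],[0,0,0]], claw=[50,62,62,62,62,62,62,62])

```text
t: 29.5
tool_pos: [446.5, -288.0, 182.1]
eef_rot: [0.5, 0.499, -0.499, 0.502]
force: [0.5, -0.9, 0.3]
gripper_width: 0.724
```

>>> move_arm(dp=[[-40,0,-30],[-70,0,-70],[-85,0,-95],[-90,0,-110],[-90,0,-110],[-90,0,-110],[-90,0,-110]], rot=[[0,0,0],[0,0,0],[0,0,0],[0,0,0],[0,0,0],[0,0,0],[0,0,0]], claw=[62,62,62,62,62,62,62])

```text
t: 30.2
tool_pos: [444.9, -179.7, 268.2]
eef_rot: [0.501, 0.499, -0.501, 0.5]
force: [-0.8, -0.4, -0.1]
gripper_width: 0.725
```

```bash
python3 look.py w9; python3 - <<'E'
from h import *
a=cv2.imread('pics/w9.png'); b=bot.grab_frame('scene')['pixels'][140:340,130:430]
cv2.imwrite('pics/w9b.png',np.hstack([cv2.resize(a[:,80:400],(400,480)),cv2.resize(b,(400,480))]))
E
```

```text
[ 444.92143256 -179.66513259  268.24133798] [-0.80054941 -0.35530394 -0.11240101] 0.725218269463236 30.2
knob 0.78 [243.6, 142.4] [array([ 433.8, -160.4,   70. ]), array([ 434.3, -157.8,   84. ]), array([ 434.6, -155.8,   95. ])]
knob 0.52 [255.4, 256.9] [array([ 445.6, -292.5,   70. ]), array([ 445.5, -284.5,   84. ]), array([ 445.5, -278.2,   95. ])]
cart 0.94 [256.3, 248.0] ((446.3277587890625, -278.2587585449219), (66.0318374633789, 39.54285430908203), 89.81546783447266)
cart 0.6 [245.3, 137.6] ((436.9440612792969, -155.3124237060547), (46.950103759765625, 41.42087173461914), 89.81099700927734)
```

View pics/w9b.png

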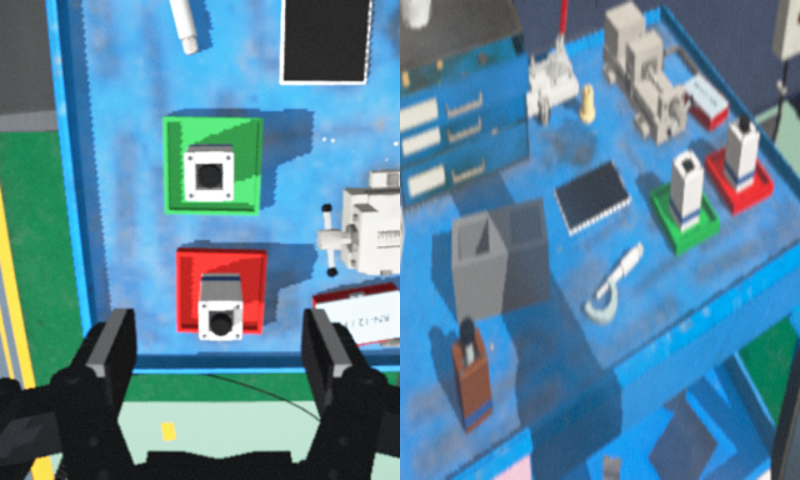

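Both cartridges stand upright in their trays: the green one's knob is home, the red one's is half out. The bystanders have not been touched.

```bash
python3 -c "
from bench import bot
print(bot.hand_in())"
```

```text
the job is handed in; nothing more can be done
None
```

Both cartridges are sorted and the job is handed in at about 30 s of the 69 s allowed.

- **First cartridge (rack pocket nearer the pad):** I lifted it by the knob, stood it on the pad and pushed. The plunger went fully home: fingertip at z = 71.6 mm, expected 71.5, under 17.6 N, a little over the suggested 10 to 15 N. I then gripped it by the body and stood it in the green tray.
- **Second cartridge:** I handled it the same way, but the plunger stopped hard half way: fingertip at z = 82.5 mm, expected about 83.5, under 12 N. I then gripped it by the body and stood it in the red tray.

The last wrist and scene pictures show both cartridges upright inside their trays, the green one's knob home and the red one's half out. The gripper is clear. The micrometer, bush and brown look-alike appear where they were. I did not check the collet separately at the end, but the arm never went near it.

Two small disagreements came up. The arm swings a few millimetres after fast moves, so some position readings differed by 3 to 8 mm until it settled. I also pressed the first cartridge into the green tray with about 20 N before letting go, without any visible effect.

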